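# Set plaster moulds to dry on the ratchet board

### The arm

A 6-joint arm with a two-finger parallel gripper is mounted at the origin on a cart in front of the work surface, level with it; the furniture and walls round the work are solid. World frame = base frame: x ahead of the robot, y to its left, z up, the work surface at z = 0. Lengths are in m, angles in degrees, forces in N, time in s.
With the tool pointing down it reaches from about 0.4 to 0.825 m from the base axis. Payload 7 kg.
Tool frame: the origin (TCP) lies between the finger pads; the fingertips stand 19 mm ahead of it and the grasp point (between the pads) is the TCP; z points along the fingers, y is the line along which they close (so a half turn about z gives the same grasp; the last joint's range is limited). The gripper opens to 88 mm and grips with 3 to 60 N. Pads are 19 mm wide; open, the fingers measure 130 mm over their backs; the gripper's body (78 mm by 193 mm) begins 47 mm behind the grasp point.
Start: joints at [84.402, 20.546, 0.682, 0, -70.136, -16.507], TCP at [0.254, 0.625, 0.246] pointing down, gripper open.
Joint ranges: [-176.03, 176.03], [-82.01, 121.73], [-58.28, 71.71], [-173.87, 95.51], [-174.79, -0.11], [-173.66, 173.66]. Speed limits (degrees/s): [136.94, 136.94, 172.46, 180, 180, 180].

### API

Orientations are given as [roll, pitch, yaw] about the fixed x, y, z axes, in that order (R = Rz(yaw) Ry(pitch) Rx(roll)).
In Python, from plant import get_obs, snapshot, close_job, spot_in, spot_point gives the robot as it stands.
- The arm moves only by the tool play_rows, never from a script. Its argument "plan" is a list of rows, each a list of 6 numbers: the shift along the tool's x, y, z in cm, then the turn, a rotation vector about the tool's x, y, z in degrees. A call has 1 to 20 rows; each row shifts and turns the commanded pose from where the row before left it, along the tool's axes as they then stand; what a row does not reach is not made up. A row lasts 1/12 s, in which the tool goes at most 41.7 mm and 7.16 degrees, less where a joint would pass 70% of its speed; a pose out of reach is approached as far as the arm can. A call is refused whole if a number of a shift passes 4.17 or a number of a turn 7.16, either way. A call with a gripper value outside its range is refused whole. "grip" is the finger opening in cm, from 0 to 8.76, set as the call begins (left out, the last holds). The fingers move at their own pace and stop on an object; the grip force is fixed at half the most. Time passes only in rows, so rows that do not move let the fingers close. It gives the time, the measured TCP pose, the force, the opening and the grip force at its end, in the units of the state.
- get_obs(): the state, without advancing time (a new reading comes with each control period).
- snapshot(name): name is "scene" or "top"; returns a dict with "frame" (420x560x3 uint8, red, green, blue), "fx", "fy", "cx", "cy" (pixels), "position" and "attitude" of the camera in the world. Camera axes: x right, y down, z forward; pixel columns grow to the right and rows downward; lengths in m; the calibration is good to about 2 mm. A picture is of the moment at which its call begins. There is no depth.
- close_job(): hands the job in; it is judged then, once.
Trained networks look in the newest picture that a camera, given by its name, has taken for a name from the list of things; names that differ only in an ending like _2 or _b are one class to them, and where a whole thing is asked for, a point or a joint stands for the part that bears it (a point fixed in the world has none). Each returns a list of dicts, best first, with "score" (0 to 1); they miss things now and then, are a little off and sometimes report something else, mostly with a low value. They report only what shows in the picture. A call takes as long as a camera call. They do not tell look-alikes from the thing itself.
- spot_in(camera, thing): "position" ([x, y, z] in m, in world coordinates, good to about 4 mm: the middle of the surface that is visible of it).
- spot_point(camera, thing): "position" ([x, y, z] in m, in world coordinates, good to about 4 mm: a listed point, or the origin of a listed thing).
The state is a dict: "clock": time; "joint_pos": joint angles; "qvel": joint speeds; "tau": joint torques, N m; "tool_pos": TCP position; "orientation": TCP orientation; "force": force on the tool from outside, world axes, zero at the start; "moment": the same for the moment, N m; "opening": finger opening in m; "gripper_force": force on a finger pad.
Only numpy, scipy, OpenCV 4.12 (cv2) and the standard library are available. Lean on these libraries where they do the work, as an engineer would, in place of code of your own. Each camera call takes 0.05 s, during which the arm holds its last target. There are 200 camera calls.

### The job

Set the two to four loose plaster press moulds on the near part of the table, right of the stand, out to dry on its tilting board (the ones stored among the bottles at the back stay there). First throw the red-knobbed lock lever over to its green post, lift the board past its top notch so that the pawl kicks out, and lower it flat; then lay every mould on it, hollow side up, inside the rim and not stacked. Raise the loaded board to its third notch counting up from flat, leave it resting there on the pawl, and only then throw the lever back to the red post; leave the small amber bottle beyond the stand, and the tape roll and tape measure near the moulds, where they are.

Things in the scene. Friction and masses are not known exactly. Their poses are not given: they have to be found in the camera images.
- stand: grey drying stand fixed to the table. Origin on the table under the middle of the board's hinge; +x from the hinge to the board's lifting edge (away from the robot), +y to the ratchet side, z up. Hinge line along y, 100 mm up. Lever pivot parallel to it at x=136, z=79 mm. Red-capped post at x=95, green at x=177 mm, 120 mm high. Ratchet, pawl and lever stand at y=105..180 mm.
- board (a joint): board angle, rad: 0 flat, grows as lifted, stop 1.25. Notches at 0.2, 0.4, 0.6, 0.8 (first to fourth from flat). One clicks in when lifted 0.06 past it; let go, the board falls back on the last one clicked and goes no lower. At 1.15 or more, lever free, the pawl kicks out and the board lowers to 0, where it sets the pawl again. With the lever locked it stops near 1.0, not to be forced.
- pawl (a joint): small yellow pawl, rad: 0 engaged; up to 0.2 while clicking over a notch; 0.64 kicked out (stays so until the board comes down flat, which snaps it back to 0).
- lever (a joint): lock lever, rad: 0 locked, leaning to the red post (towards the hinge); 1.3 free, leaning to the green post. A sprung detent in the middle snaps it to the nearer end; the knob needs about 2 N.
- knob (a point): centre of the lever's red ball knob, 24 mm dia, 85 mm from the lever's pivot, at y=168 mm of the stand; 147 mm high at both ends of the throw, 164 mm in the middle. Pinch or loosely cage it from above, fingers closing along the stand's x, and lead it along its arc.
- grip (a point): middle of the green paddle on the board's lifting edge, 215 mm from the hinge line, in its plane. Paddle 14 mm thick (stand's y), 20 mm high; from 35 mm before this point (board's edge) to 33 mm past it. Pinch it from above, fingers closing along the stand's y; it turns between the pads as the board swings. Lifts with 2 N empty, about 5 N loaded.
- board_mid (a point): centre of the board's upper face, 89 mm from the hinge line, 106 mm above the table when flat. x along the board away from the hinge, y along the hinge, z out of the face. Face inside the rim 162 (x) x 196 (y) mm; rim 12 mm high, 18 mm at the hinge.
- mould_1: white plaster press mould, 55 (x) x 70 (y) x 32 mm, flat sides; origin at the centre of its underside, z up, hollow side up. Lies on the near part of the table. May be absent.
- mould_2: white plaster press mould, 60 x 60 x 28 mm, otherwise as mould_1. May be absent.
- mould_3: white plaster press mould, 50 (x) x 65 (y) x 26 mm, otherwise as mould_1. May be absent.
- mould_4: white plaster press mould, 55 (x) x 70 (y) x 32 mm, like mould_1. Each of the four moulds may be absent; 2 to 4 are there.
- amber_bottle: small amber dropper bottle, 33 mm dia, 102 mm high, beyond the stand; to be left alone. Origin at the centre of its underside.
- tape_ring: roll of masking tape lying flat, 96 mm dia x 25 mm; to be left alone. Origin at the centre of its underside.
- measure: yellow and black tape measure, 75 x 80 x 37 mm; to be left alone. Origin at the centre of its underside.
There are look-alikes about, which are no part of the job. Leave any blue look-alike of the mould_1 alone. What is shaped like the mould_4 but blue is not meant.

How it is judged:
By the outcome, as a careful person would: the job done as asked, in the order asked, and still so for the second after the job is handed in, with the robot touching nothing.
Of mould_1, mould_2, mould_3, mould_4 only 2 to 4 are there at a start; the rules pass over those that are not, and their reading is None.
At some moment in a run one of mould_1, mould_2, mould_3, mould_4 may be knocked a few centimetres aside while the robot is not near it.
Once in a run the grip may slacken for a moment while it holds something.
It also fails if it takes over 210 s, if anything falls off the work surface, if the arm or the gripper's body presses on something with over 40 N, if the wrist force passes 120 N, or if a joint passes its speed limit or range.

## Working session

There is one attempt and no reset: what is moved stays moved. The work goes in short steps, Python scripts to look and compute and a tool call to move; the robot and the scene stay as the last step left them, time stands still between calls to the robot, and variables do not carry over. Pictures are saved under pics/ and viewed, at most 14 in all, crops included, and the job is handed in when it is done.

Besides the shell and the picture viewer there is one more tool, called after "Call:" as name(argument=value, ...) on one line, values as JSON. play_rows: Moves the arm, as the interface text tells. Its arguments: {"type":"object","properties":{"plan":{"type":"array","items":{"type":"array","items":{"type":"number"}}},"grip":{"type":"number"}},"required":["plan"]}

```bash
mkdir -p pics; ls; cat > h.py <<'E'
import numpy as np, cv2
from plant import *
def save(cam,name,crop=None,s=1):
    d=snapshot(cam); f=d["frame"]
    if crop: f=f[crop[1]:crop[3],crop[0]:crop[2]]
    if s!=1: f=cv2.resize(f,None,fx=s,fy=s,interpolation=cv2.INTER_CUBIC)
    cv2.imwrite("pics/"+name+".png",f[:,:,::-1]); return d
E
python3 - <<'E'
from h import *
for c in("scene","top"):
    d=save(c,c+"0",s=1.4)
    print(c,d["fx"],d["fy"],d["cx"],d["cy"],d["position"],d["attitude"])
    for t in["mould_1","stand","knob","grip","board_mid","amber_bottle","tape_ring","measure"]:
        for r in spot_point(c,t): print(t,r["score"],np.round(r["position"],3), end=' ; ')
        print()
print(get_obs())
E
```

```text
pics
scene 482.0219691924092 482.0219691924092 284.56178061521257 211.59074287865383 [-0.07086294 -1.21625207  1.12304614] [-128.08667922   -0.95416925  -28.02092361]
mould_1 0.72 [ 0.443 -0.396  0.001] ; mould_1 0.62 [ 0.354 -0.295 -0.001] ; mould_1 0.6 [ 0.595 -0.332  0.001] ; mould_1 0.59 [ 0.474 -0.273 -0.001] ; 
stand 0.97 [ 0.465  0.116 -0.002] ; stand 0.7 [ 0.442 -0.396  0.001] ; 
knob 0.4 [0.531 0.292 0.148] ; 
grip 0.62 [0.657 0.139 0.184] ; 
board_mid 0.72 [0.542 0.125 0.14 ] ; 
amber_bottle 0.46 [ 0.736  0.205 -0.   ] ; 
tape_ring 0.85 [ 0.622 -0.495  0.002] ; 
measure 0.96 [ 0.434 -0.504  0.002] ; 
top 485.77430017383745 485.77430017383745 275.2174126119076 216.14328978332685 [ 0.38100434 -0.10162348  1.49294957] [-173.68665035   -0.19183603  -89.60667733]
mould_1 0.87 [ 0.598 -0.332  0.005] ; mould_1 0.85 [ 0.444 -0.401  0.003] ; mould_1 0.74 [ 0.472 -0.273  0.001] ; mould_1 0.74 [ 0.351 -0.29  -0.   ] ; 
stand 0.81 [ 0.464  0.119 -0.001] ; 
knob 0.73 [0.529 0.296 0.143] ; 
grip 0.88 [0.665 0.141 0.181] ; 
board_mid 0.73 [ 0.443 -0.398  0.001] ; board_mid 0.55 [0.542 0.1
[... 187 characters left out ...]
 [ 0.441 -0.5    0.   ] ; 
{'clock': 0.9, 'joint_pos': array([ 8.44011788e+01,  2.05441954e+01,  6.80992979e-01, -4.35654991e-04,
       -7.01348272e+01, -1.65077871e+01]), 'qvel': array([-0.03858719, -0.00767563, -0.04407563, -0.03941441, -0.00534214,
       -0.02799227]), 'tau': array([-3.29050026e-04, -5.82351065e+01,  2.93299502e+01,  7.00274214e+00,
        1.23444234e-02, -2.40053413e-05]), 'tool_pos': array([0.25401997, 0.62535053, 0.24557697]), 'orientation': array([-1.79998227e+02,  9.52709797e-04, -2.21067563e+01]), 'force': array([ 0.08777666, -0.45135212,  0.19477383]), 'moment': array([-0.00683471, -0.0025701 ,  0.02835076]), 'gripper_force': 0.0, 'opening': 0.08798123379399557}
```

View pics/scene0.png

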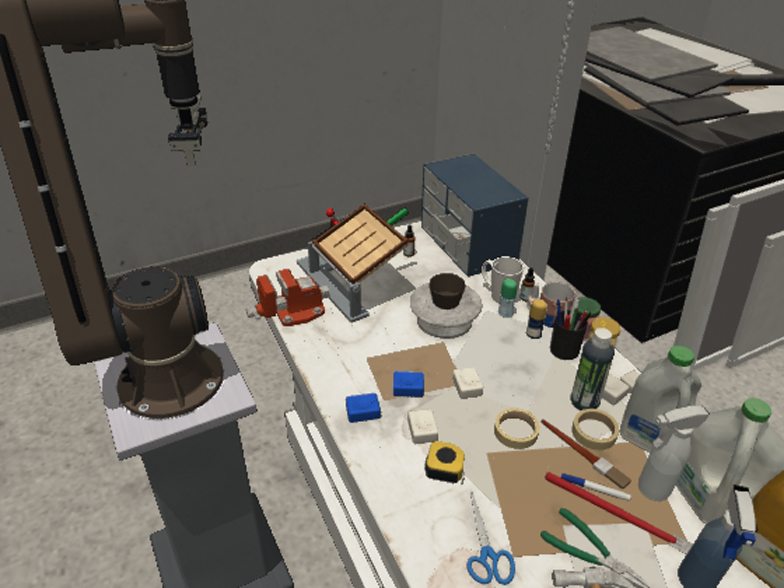

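View pics/top0.png

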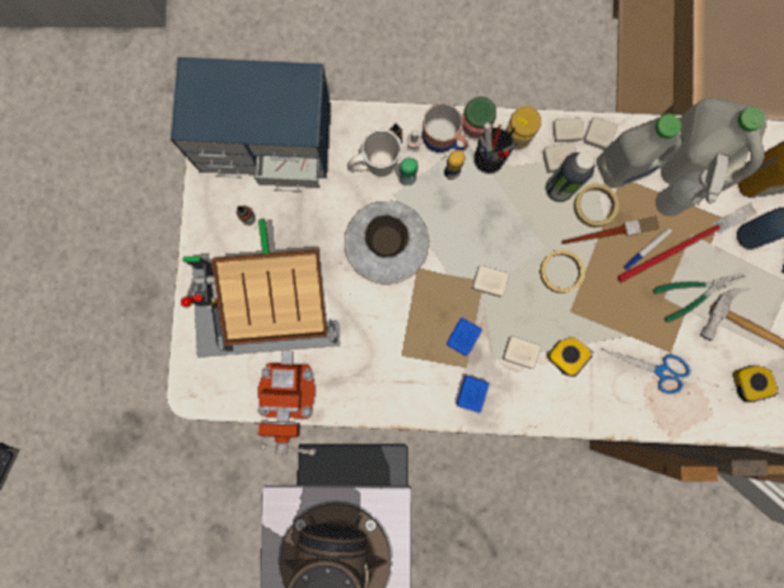

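The stand has yaw ≈6.7° and the board rests at notch 2 (grip z≈0.182). The white candidates in the enlarged top view are (490,280) and (521,352). The blue look-alikes at (464,337) and (473,394) are excluded, and the white ones at the back (≈570,140) are stored. I'll confirm with a crop.

```bash
cat >> h.py <<'E'
from scipy.spatial.transform import Rotation as R
def cam(c):
    d=snapshot(c); return d
def back(d,u,v,z):
    A=R.from_euler("xyz",d["attitude"],degrees=True).as_matrix()
    r=A@np.array([(u-d["cx"])/d["fx"],(v-d["cy"])/d["fy"],1.]); p=np.array(d["position"])
    return p+r*(z-p[2])/r[2]
def proj(d,P):
    A=R.from_euler("xyz",d["attitude"],degrees=True).as_matrix()
    q=A.T@(np.array(P)-np.array(d["position"])); return np.array([q[0]/q[2]*d["fx"]+d["cx"],q[1]/q[2]*d["fy"]+d["cy"]])
O=np.array([.4645,.1175,0]); PSI=6.7
def st(x,y,z): return O+R.from_euler("z",PSI,degrees=True).apply([x,y,z])
def go(P,yaw=None,o=None):
    """total turn about tool z, then shift in tool axes after the turn (cm), tool pointing down"""
    o=get_obs() if o is None else o; P=np.array(P)
    y0=o["orientation"][2]; yaw=y0 if yaw is None else yaw
    dz=-((yaw-y0+180)%360-180)
    T=R.from_euler("xyz",[180,0,yaw],degrees=True)
    print("clock %.1f tilt"%o["clock"],np.round(o["orientation"],1),"pos",np.round(o["tool_pos"],4),"-> turnz %.1f"%dz,"shift cm",np.round(T.inv().apply(P-o["tool_pos"])*100,2))
E
python3 - <<'E'
from h import *
d=cam("top");a=cv2.resize(d["frame"][185:270,320:400],None,fx=5,fy=5,interpolation=cv2.INTER_CUBIC)
s=cam("scene");b=cv2.resize(s["frame"][255:325,280:350],None,fx=5,fy=5,interpolation=cv2.INTER_CUBIC)
w=np.zeros((430,760,3),np.uint8);w[:425,:400]=a;w[:350,405:755]=b
cv2.imwrite("pics/c1.png",w[:,:,::-1])
print(proj(d,st(84.6e-3,.168,.147)),proj(d,st(.198,0,.1837)))
k=st(.0846,.168,.147);print(k)
go(k+[0,0,.12],-83.3)
E
```

```text
[131.84856877 215.47721479] [185.95044976 166.45018465]
[0.52892155 0.29422301 0.147     ]
clock 1.0 tilt [180.    0.  -22.1] pos [0.254  0.6254 0.2456] -> turnz 61.2 shift cm [ 36.1  -23.44  -2.14]
```

View pics/c1.png

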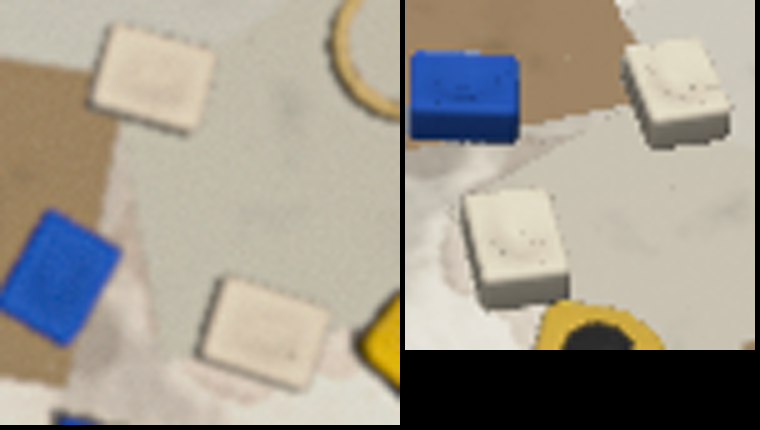

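Crop c1 shows exactly two loose white moulds: A at top (150,77) and B at (265,332). The blue block stays. Now I'll go above the knob.

Call:
play_rows(grip=5, plan=[[0,0,-2.1,0,0,6.8],[0,0,0,0,0,6.8],[0,0,0,0,0,6.8],[0,0,0,0,0,6.8],[0,0,0,0,0,6.8],[0,0,0,0,0,6.8],[0,0,0,0,0,6.8],[0,0,0,0,0,6.8],[0,0,0,0,0,6.8],[3.6,-2.34,0,0,0,0],[3.6,-2.34,0,0,0,0],[3.6,-2.34,0,0,0,0],[3.6,-2.34,0,0,0,0],[3.6,-2.34,0,0,0,0],[3.6,-2.34,0,0,0,0],[3.6,-2.34,0,0,0,0],[3.6,-2.34,0,0,0,0],[3.6,-2.34,0,0,0,0],[3.6,-2.34,0,0,0,0]])

```text
clock: 2.58
tool_pos: [0.5212, 0.3031, 0.267]
orientation: [-180.0, 0.0, -83.3]
force: [1.0, 1.4, 0.5]
opening: 0.0498
gripper_force: 0.0
```

```bash
python3 - <<'E'
from h import *
go(st(.0846,.168,.147),-83.3)
E
```

```text
clock 2.6 tilt [-180.     0.   -83.3] pos [0.5212 0.3031 0.267 ] -> turnz 0.0 shift cm [ 0.98 -0.66 12.  ]
```

Call:
play_rows(plan=[[0,0,0,0,0,0],[0,0,0,0,0,0],[0,0,3,0,0,0],[0,0,3,0,0,0],[0,0,0,0,0,0],[0,0,0,0,0,0]])

```text
clock: 3.08
tool_pos: [0.5193, 0.3051, 0.2058]
orientation: [179.9, -0.1, -83.2]
force: [0.8, 0.9, 0.8]
opening: 0.0498
gripper_force: 0.0
```

```bash
python3 - <<'E'
from h import *
go(st(.0846,.168,.147),-83.3)
E
```

```text
clock 3.1 tilt [ 1.799e+02 -1.000e-01 -8.320e+01] pos [0.5193 0.3051 0.2058] -> turnz 0.1 shift cm [ 1.19 -0.83  5.88]
```

Call:
play_rows(plan=[[0.6,-0.4,0,0,0,0],[0.6,-0.4,0,0,0,0],[0,0,2,0,0,0],[0,0,2,0,0,0],[0,0,1.5,0,0,0],[0,0,0.2,0,0,0],[0,0,0,0,0,0],[0,0,0,0,0,0]])

```text
clock: 3.75
tool_pos: [0.5306, 0.2943, 0.1513]
orientation: [-179.9, 0.1, -83.3]
force: [0.3, -1.2, -0.2]
opening: 0.05
gripper_force: 0.0
```

```bash
python3 - <<'E'
from h import *
go(st(.0846,.168,.147),-83.3)
save("scene","k1",(200,120,320,210),6)
E
```

```text
clock 3.8 tilt [-1.799e+02  1.000e-01 -8.330e+01] pos [0.5306 0.2943 0.1513] -> turnz 0.0 shift cm [-0.01  0.17  0.43]
```

View pics/k1.png

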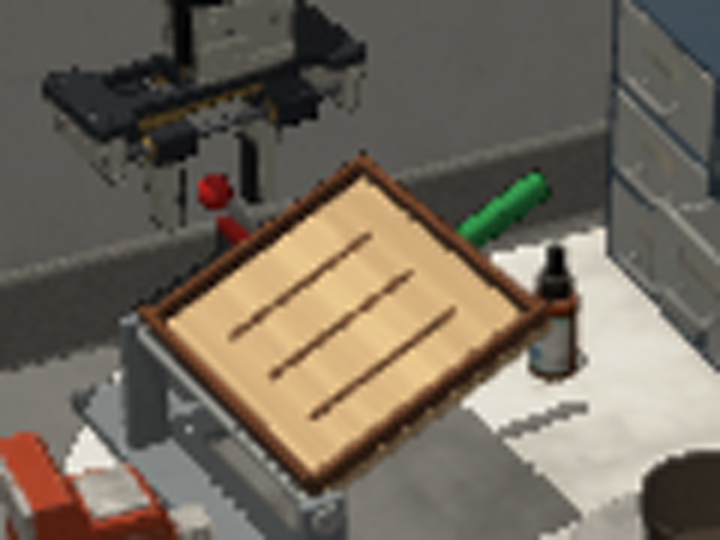

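View k1 shows the knob at (215,190) between the fingers. I'll cage it and lead it over.

Call:
play_rows(grip=3.2, plan=[[0,0.1,0.4,0,0,0],[0,0,0,0,0,0],[0,0,0,0,0,0],[0,0,0,0,0,0],[0,-0.92,-0.61,0,0,0],[0,-0.99,-0.48,0,0,0],[0,-1.05,-0.35,0,0,0],[0,-1.08,-0.21,0,0,0],[0,-1.1,-0.07,0,0,0],[0,-1.1,0.07,0,0,0],[0,-1.08,0.21,0,0,0],[0,-1.05,0.35,0,0,0],[0,-0.99,0.48,0,0,0],[0,-0.92,0.61,0,0,0],[0,-0.2,0,0,0,0],[0,0,0,0,0,0],[0,0,0,0,0,0]])

```text
clock: 5.22
tool_pos: [0.6311, 0.3057, 0.1454]
orientation: [179.8, -0.1, -83.3]
force: [-11.2, -0.8, 10.5]
opening: 0.0323
gripper_force: 7.3
```

```bash
python3 - <<'E'
from h import *
o=get_obs();print(o["force"],o["opening"])
go(st(.1874,.168,.147),-83.3)
for c in("scene","top"):
  cam(c)
  for r in spot_point(c,"knob")[:2]:print(r["score"],r["position"],st(.1874,.168,.147))
E
```

```text
[-11.20712007  -0.79244044  10.5193958 ] 0.032333568992948564
clock 5.2 tilt [ 1.798e+02 -1.000e-01 -8.330e+01] pos [0.6311 0.3057 0.1454] -> turnz -0.0 shift cm [-0.06  0.   -0.16]
0.49 [0.6328, 0.3009, 0.1464] [0.6310195  0.30621677 0.147     ]
0.42 [0.4416, -0.4023, 0.0027] [0.6310195  0.30621677 0.147     ]
```

Call:
play_rows(grip=5.5, plan=[[0,0.2,0,0,0,0],[0,0,0,0,0,0],[0,0,-1,0,0,0],[0,0,-3,0,0,0],[0,0,-3,0,0,0],[0,0,-3,0,0,0],[0,0,-3,0,0,0],[0,0,0,0,0,-6.5],[0,0,0,0,0,-6.5],[0,0,0,0,0,-6.5],[0,0,0,0,0,-6.5],[0,0,0,0,0,-6.5],[0,0,0,0,0,-6.5],[0,0,0,0,0,-6.5],[0,0,0,0,0,-6.5],[0,0,0,0,0,-6.5],[0,0,0,0,0,-6.5],[0,0,0,0,0,-6.5],[0,0,0,0,0,-6.5],[0,0,0,0,0,-6.5]])

```text
clock: 7.08
tool_pos: [0.6311, 0.3057, 0.2757]
orientation: [180.0, 0.0, 1.5]
force: [-0.3, 0.2, 0.4]
opening: 0.0549
gripper_force: 0.0
```

```bash
python3 - <<'E'
from h import *
for c in("scene","top"):
  cam(c)
  for n in("knob","grip"):
   for r in spot_point(c,n)[:1]:print(c,n,r["score"],r["position"])
print(st(.198,0,.1837),st(.1874,.168,.147))
go(st(.198,0,.1837),6.7)
E
```

```text
scene knob 0.37 [0.6321, 0.3044, 0.1489]
scene grip 0.81 [0.6616, 0.1401, 0.182]
top knob 0.54 [0.6338, 0.3079, 0.1434]
top grip 0.88 [0.6625, 0.1403, 0.1809]
[0.66114779 0.14060081 0.1837    ] [0.6310195  0.30621677 0.147     ]
clock 7.4 tilt [180.   0.   1.] pos [0.6308 0.3057 0.2756] -> turnz -5.7 shift cm [ 1.08 16.75  9.19]
```

Call:
play_rows(plan=[[0,0,0,0,0,-5.7],[0.15,2.1,0,0,0,0],[0.15,2.1,0,0,0,0],[0.15,2.1,0,0,0,0],[0.15,2.1,0,0,0,0],[0.15,2.1,0,0,0,0],[0.15,2.1,0,0,0,0],[0.15,2.1,0,0,0,0],[0,2.05,0,0,0,0],[0,0,0,0,0,0],[0,0,2,0,0,0],[0,0,2,0,0,0],[0,0,2,0,0,0],[0,0,2,0,0,0],[0,0,1.2,0,0,0],[0,0,0,0,0,0],[0,0,0,0,0,0]])

```text
clock: 8.8
tool_pos: [0.6613, 0.1408, 0.1835]
orientation: [180.0, 0.0, 6.9]
force: [0.4, 0.6, 0.5]
opening: 0.0552
gripper_force: 0.0
```

```bash
python3 - <<'E'
from h import *
go(st(.198,0,.1837),6.7)
E
```

```text
clock 8.8 tilt [180.    0.    6.9] pos [0.6613 0.1408 0.1835] -> turnz 0.2 shift cm [-0.02  0.02 -0.02]
```

```bash
python3 - <<'E'
import numpy as np
for a,b,n in((.4,1.2,16),(1.2,0,24),(0,.68,16)):
  t=np.linspace(a,b,n+1);print(np.round(np.c_[21.5*np.diff(np.cos(t)),-21.5*np.diff(np.sin(t))],2).tolist())
E
```

```text
[[-0.44, -0.98], [-0.49, -0.96], [-0.54, -0.93], [-0.58, -0.9], [-0.63, -0.87], [-0.67, -0.84], [-0.71, -0.8], [-0.75, -0.77], [-0.79, -0.73], [-0.83, -0.69], [-0.86, -0.65], [-0.89, -0.6], [-0.92, -0.56], [-0.95, -0.51], [-0.97, -0.46], [-0.99, -0.41]]
[[0.99, 0.41], [0.97, 0.46], [0.95, 0.51], [0.92, 0.56], [0.89, 0.6], [0.86, 0.65], [0.83, 0.69], [0.79, 0.73], [0.75, 0.77], [0.71, 0.8], [0.67, 0.84], [0.63, 0.87], [0.58, 0.9], [0.54, 0.93], [0.49, 0.96], [0.44, 0.98], [0.39, 1.0], [0.34, 1.02], [0.29, 1.03], [0.24, 1.05], [0.19, 1.06], [0.13, 1.07], [0.08, 1.07], [0.03, 1.07]]
[[-0.02, -0.91], [-0.06, -0.91], [-0.1, -0.91], [-0.14, -0.9], [-0.17, -0.9], [-0.21, -0.89], [-0.25, -0.88], [-0.29, -0.87], [-0.32, -0.85], [-0.36, -0.84], [-0.39, -0.82], [-0.43, -0.81], [-0.46, -0.79], [-0.5, -0.77], [-0.53, -0.75], [-0.56, -0.72]]
```

Call:
play_rows(grip=0, plan=[[0,0,0,0,0,0],[0,0,0,0,0,0],[0,0,0,0,0,0],[0,0,0,0,0,0],[0,0,0,0,0,0],[0,0,0,0,0,0],[-0.44,0,-0.98,0,0,0],[-0.49,0,-0.96,0,0,0],[-0.54,0,-0.93,0,0,0],[-0.58,0,-0.9,0,0,0],[-0.63,0,-0.87,0,0,0],[-0.67,0,-0.84,0,0,0],[-0.71,0,-0.8,0,0,0],[-0.75,0,-0.77,0,0,0],[0,0,0,0,0,0]])

```text
clock: 10.05
tool_pos: [0.6124, 0.1333, 0.2554]
orientation: [179.9, 0.0, 6.8]
force: [2.3, -6.0, -2.7]
opening: 0.0141
gripper_force: 30.0
```

```bash
python3 - <<'E'
from h import *
print(get_obs()["force"],get_obs()["opening"],get_obs()["gripper_force"])
go(st(.215*np.cos(.8),0,.1+.215*np.sin(.8)),6.7)
cam("scene");print(spot_point("scene","grip"))
E
```

```text
[ 2.33628712 -5.99123228 -2.71555613] 0.014084866369473982 30.016450881958008
clock 10.1 tilt [179.9   0.    6.8] pos [0.6124 0.1333 0.2554] -> turnz 0.1 shift cm [ 0.11 -0.15  0.11]
[{'position': [0.6101, 0.1335, 0.2506], 'score': 0.6}]
```

Call:
play_rows(plan=[[-0.79,0,-0.73,0,0,0],[-0.83,0,-0.69,0,0,0],[-0.86,0,-0.65,0,0,0],[-0.89,0,-0.6,0,0,0],[-0.92,0,-0.56,0,0,0],[-0.95,0,-0.51,0,0,0],[-0.97,0,-0.46,0,0,0],[-0.95,0,-0.36,0,0,0],[0,0,0,0,0,0],[0,0,0,0,0,0]])

```text
clock: 10.98
tool_pos: [0.5421, 0.1268, 0.3007]
orientation: [-179.9, -0.1, 7.0]
force: [2.1, 0.7, 4.5]
opening: 0.014
gripper_force: 29.9
```

```bash
python3 - <<'E'
from h import *
print(get_obs()["force"],get_obs()["opening"],get_obs()["gripper_force"])
p=get_obs()["tool_pos"];q=R.from_euler("z",-PSI,degrees=True).apply(p-O)-[0,0,.1];print(q,np.arctan2(q[2],q[0]),np.hypot(q[0],q[2]))
save("scene","b1",(200,90,320,200),5)
E
```

```text
[2.05073035 0.67022649 4.48435918] 0.014020288777893753 29.946692883968353
[0.07811566 0.00020114 0.20065998] 1.199553505828732 0.2153287816690695
```

View pics/b1.png

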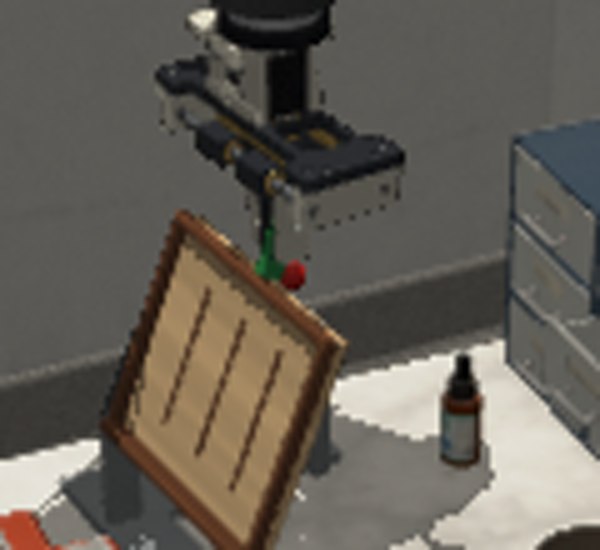

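Board is at 1.20, paddle held at (268,262). Now I'll lower it.

Call:
play_rows(plan=[[0.99,0,0.41,0,0,0],[0.97,0,0.46,0,0,0],[0.95,0,0.51,0,0,0],[0.92,0,0.56,0,0,0],[0.89,0,0.6,0,0,0],[0.86,0,0.65,0,0,0],[0.83,0,0.69,0,0,0],[0.79,0,0.73,0,0,0],[0.75,0,0.77,0,0,0],[0.71,0,0.8,0,0,0],[0.67,0,0.84,0,0,0],[0.63,0,0.87,0,0,0],[0,0,0,0,0,0]])

```text
clock: 12.12
tool_pos: [0.6418, 0.1361, 0.2168]
orientation: [179.8, 0.3, 6.8]
force: [2.5, -8.1, 0.9]
opening: 0.0143
gripper_force: 30.0
```

Call:
play_rows(plan=[[0.58,0,0.9,0,0,0],[0.54,0,0.93,0,0,0],[0.49,0,0.96,0,0,0],[0.44,0,0.98,0,0,0],[0.39,0,1.0,0,0,0],[0,0,0,0,0,0],[0,0,0,0,0,0]])

```text
clock: 12.7
tool_pos: [0.6642, 0.1382, 0.1691]
orientation: [179.8, 0.4, 6.8]
force: [-0.6, -10.3, -1.9]
opening: 0.0138
gripper_force: 30.0
```

Call:
play_rows(plan=[[0.34,0,1.02,0,0,0],[0.29,0,1.03,0,0,0],[0.24,0,1.05,0,0,0],[0.19,0,1.06,0,0,0],[0.13,0,1.07,0,0,0],[0.08,0,1.07,0,0,0],[0,0,0.6,0,0,0],[0,0,0.5,0,0,0],[0,0,0,0,0,0],[0,0,0,0,0,0]])

```text
clock: 13.53
tool_pos: [0.6773, 0.1393, 0.1014]
orientation: [179.8, 0.2, 6.9]
force: [-11.9, -11.9, 28.2]
opening: 0.0142
gripper_force: 30.0
```

```bash
python3 - <<'E'
from h import *
o=get_obs();print(o["force"]);go(st(.215,0,.1),6.7)
for c in ("scene","top"):
  cam(c)
  for n in("grip","board_mid"):
    r=spot_point(c,n)
    if r: print(c,n,r[0])
print(st(.089,0,.106))
E
```

```text
[-11.94951923 -11.92772606  28.17124084]
clock 13.5 tilt [179.8   0.2   6.9] pos [0.6773 0.1393 0.1014] -> turnz 0.2 shift cm [ 0.11 -0.31  0.14]
scene grip {'position': [0.6777, 0.1404, 0.1004], 'score': 0.63}
scene board_mid {'position': [0.5521, 0.1274, 0.1079], 'score': 0.79}
top grip {'position': [0.6779, 0.1415, 0.0976], 'score': 0.84}
top board_mid {'position': [0.5508, 0.1291, 0.1099], 'score': 0.94}
[0.55289219 0.1278837  0.106     ]
```

Call:
play_rows(grip=5, plan=[[0,0,-0.1,0,0,0],[0,0,0,0,0,0],[0,0,0,0,0,0],[0,0,-1.5,0,0,0],[0,0,-3,0,0,0],[0,0,-3,0,0,0],[0,0,-3,0,0,0],[0,0,-3,0,0,0],[0,0,-3,0,0,0],[0,0,-3,0,0,0],[0,0,0,0,0,0]])

```text
clock: 14.75
tool_pos: [0.6807, 0.1437, 0.3011]
orientation: [-179.9, -0.5, 7.0]
force: [0.2, -0.4, 1.8]
opening: 0.0502
gripper_force: 0.0
```

```bash
python3 - <<'E'
from h import *
d=save("top","m1",(320,185,400,270),6)
for r in spot_point("top","mould_1"): print(r)
print(spot_point("top","board_mid")[:1],spot_point("top","grip")[:1])
for nm,C in(("A",[(112,25),(212,50),(190,132),(92,100)]),("B",[(228,278),(328,310),(305,388),(200,355)])):
  P=np.array([back(d,320+u/5,185+v/5,.03) for u,v in C]);print(nm,P.round(4).tolist(),P.mean(0))
  for i in range(4):
    e=P[(i+1)%4]-P[i];print(np.linalg.norm(e).round(4),np.degrees(np.arctan2(e[1],e[0])).round(1))
go(st(.1,0,.3),6.7)
E
```

```text
{'position': [0.4734, -0.2708, 0.0029], 'score': 0.93}
{'position': [0.5964, -0.3332, 0.0012], 'score': 0.87}
{'position': [0.348, -0.2915, 0.0017], 'score': 0.83}
{'position': [0.4453, -0.4003, 0.003], 'score': 0.61}
[{'position': [0.5515, 0.1296, 0.1077], 'score': 0.91}] [{'position': [0.6787, 0.1418, 0.0988], 'score': 0.63}]
A [[0.6246, -0.3097, 0.03], [0.6096, -0.3706, 0.03], [0.5592, -0.3566, 0.03], [0.5784, -0.2972, 0.03]] [ 0.592936   -0.33350749  0.03      ]
0.0626 -103.8
0.0523 164.5
0.0624 72.1
0.0479 -15.2
B [[0.4707, -0.3784, 0.03], [0.4518, -0.4384, 0.03], [0.405, -0.4238, 0.03], [0.4243, -0.361, 0.03]] [ 0.43792563 -0.40039086  0.03      ]
0.0629 -107.4
0.0491 162.6
0.0657 72.9
0.0496 -20.6
clock 14.9 tilt [1.8e+02 1.0e-01 6.9e+00] pos [0.6778 0.1431 0.293 ] -> turnz 0.2 shift cm [-11.48   0.06  -0.7 ]
```

View pics/m1.png

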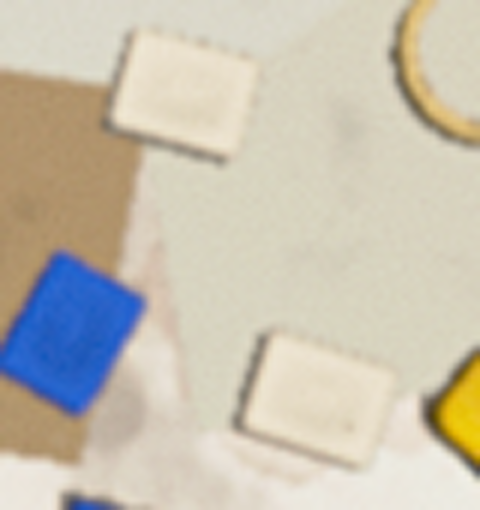

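Call:
play_rows(grip=8.7, plan=[[0,0,0,0,0,6.6],[0,0,0,0,0,6.6],[0,0,0,0,0,6.6],[0,0,0,0,0,6.6],[0,0,0,0,0,6.6],[0,0,0,0,0,6.6],[0,0,0,0,0,6.6],[0,0,0,0,0,6.6],[0,0,0,0,0,6.6],[0,0,0,0,0,6.6],[0,0,0,0,0,6.6],[0,0,0,0,0,6.6],[0,0,0,0,0,6.6],[0,0,0,0,0,6.6],[0,0,0,0,0,6.6],[0,0,0,0,0,6.6],[0,0,0,0,0,6.6]])

```text
clock: 16.37
tool_pos: [0.6777, 0.1429, 0.2927]
orientation: [179.8, -0.1, -105.6]
force: [-0.0, 0.3, 0.4]
opening: 0.0869
gripper_force: 0.0
```

```bash
python3 - <<'E'
from h import *
go((.597,-.333,.13),-105)
E
```

```text
clock 16.4 tilt [ 1.798e+02 -1.000e-01 -1.056e+02] pos [0.6777 0.1429 0.2927] -> turnz -0.6 shift cm [48.05 -4.52 16.27]
```

Call:
play_rows(plan=[[2.7,-0.25,0,0,0,0],[2.7,-0.25,0,0,0,0],[2.7,-0.25,0,0,0,0],[2.7,-0.25,0,0,0,0],[2.7,-0.25,0,0,0,0],[2.7,-0.25,0,0,0,0],[2.7,-0.25,0,0,0,0],[2.7,-0.25,0,0,0,0],[2.7,-0.25,0,0,0,0],[2.7,-0.25,0,0,0,0],[2.7,-0.25,1,0,0,0],[2.7,-0.25,2,0,0,0],[2.7,-0.25,2,0,0,0],[2.7,-0.25,2,0,0,0],[2.7,-0.25,2,0,0,0],[2.7,-0.25,2,0,0,0],[2.7,-0.25,2,0,0,0],[2.1,-0.25,2,0,0,0],[0,0,0,0,0,0],[0,0,0,0,0,0]])

```text
clock: 18.03
tool_pos: [0.5928, -0.3328, 0.1413]
orientation: [179.7, 0.0, -105.4]
force: [1.3, 0.1, 0.9]
opening: 0.0869
gripper_force: 0.0
```

```bash
python3 - <<'E'
from h import *
for c in("scene","top"):
  cam(c)
  for r in spot_point(c,"mould_1"):print(c,r["score"],r["position"])
go((.597,-.333,.022),-105)
E
```

```text
scene 0.95 [0.5942, -0.3299, 0.0051]
scene 0.92 [0.4421, -0.3965, 0.0009]
scene 0.82 [0.3516, -0.2965, -0.0035]
scene 0.57 [0.4726, -0.2715, -0.0009]
scene 0.27 [0.5517, 0.1259, 0.1084]
top 0.91 [0.3508, -0.2885, 0.003]
top 0.72 [0.4717, -0.2778, 0.0036]
top 0.65 [0.443, -0.3985, 0.0004]
clock 18.2 tilt [-179.9   -0.  -105.2] pos [ 0.5955 -0.3314  0.1456] -> turnz -0.2 shift cm [ 0.12 -0.18 12.36]
```

Call:
play_rows(plan=[[0.1,-0.1,2.5,0,0,0],[0,0,2.5,0,0,0],[0,0,2.5,0,0,0],[0,0,2,0,0,0],[0,0,1.5,0,0,0],[0,0,1.2,0,0,0],[0,0,0,0,0,0],[0,0,0,0,0,0],[0,0,0,0,0,0]])

```text
clock: 18.98
tool_pos: [0.5966, -0.3333, 0.0245]
orientation: [-179.9, -0.0, -105.3]
force: [-0.2, -0.0, 0.2]
opening: 0.087
gripper_force: 0.0
```

Call:
play_rows(grip=0, plan=[[0,0,0.1,0,0,0],[0,0,0,0,0,0],[0,0,0,0,0,0],[0,0,0,0,0,0],[0,0,0,0,0,0],[0,0,0,0,0,0],[0,0,0,0,0,0],[0,0,0,0,0,0]])

```text
clock: 19.65
tool_pos: [0.5957, -0.3334, 0.0223]
orientation: [-180.0, -0.0, -105.3]
force: [0.1, -0.1, 2.3]
opening: 0.0552
gripper_force: 30.0
```

```bash
python3 - <<'E'
from h import *
o=get_obs();print(o["force"],o["opening"],o["gripper_force"])
go((.5965,-.332,.022),-105)
save("scene","g1",(290,215,390,300),6)
E
```

```text
[ 0.05018251 -0.05264295  2.31790981] 0.055217663372790035 30.000020563602448
clock 19.6 tilt [-180.    -0.  -105.3] pos [ 0.5957 -0.3334  0.0223] -> turnz -0.3 shift cm [-0.16 -0.05  0.03]
```

View pics/g1.png

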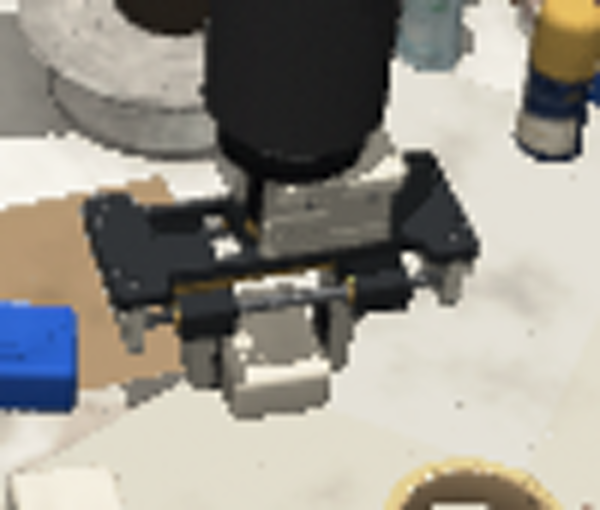

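Call:
play_rows(plan=[[0,0,-1,0,0,0],[0,0,-2,0,0,0],[0,0,-2,0,0,0],[0,0,-2,0,0,0],[0,0,-2,0,0,0],[0,0,-2,0,0,0],[0,0,-2,0,0,0],[0,0,-2,0,0,0],[0,0,-2,0,0,-5],[0,0,-2,0,0,-5],[0,0,-2,0,0,-5],[0,0,-2,0,0,-5],[0,0,0,0,0,-2],[0,0,0,0,0,0],[0,0,0,0,0,0]])

```text
clock: 20.95
tool_pos: [0.5951, -0.333, 0.252]
orientation: [180.0, 0.0, -83.4]
force: [1.4, -0.6, -1.3]
opening: 0.0549
gripper_force: 30.0
```

```bash
python3 - <<'E'
from h import *
o=get_obs();print(o["force"],o["opening"],o["gripper_force"])
go(st(.072,.047,.19),-83.3)
E
```

```text
[ 1.44140297 -0.56805966 -1.32255177] 0.05489216043060519 29.999053180217743
clock 20.9 tilt [180.    0.  -83.4] pos [ 0.5951 -0.333   0.252 ] -> turnz -0.1 shift cm [-50.97   0.51   6.2 ]
```

Call:
play_rows(plan=[[-2,0,0,0,0,0],[-2.7,0,0,0,0,0],[-2.7,0,0,0,0,0],[-2.7,0,0,0,0,0],[-2.7,0,0,0,0,0],[-2.7,0,0,0,0,0],[-2.7,0,0,0,0,0],[-2.7,0,0,0,0,0],[-2.7,0,0,0,0,0],[-2.7,0,0,0,0,0],[-2.7,0,0,0,0,0],[-2.7,0,0,0,0,0],[-2.7,0,0,0,0,0],[-2.7,0,0,0,0,0],[-2.7,0,0,0,0,0],[-2.7,0,0,0,0,0],[-2.7,0,0,0,0,0],[-2.7,0.2,0,0,0,0],[-2.5,0.3,0,0,0,0],[0,0,0,0,0,0]])

```text
clock: 22.62
tool_pos: [0.5307, 0.1697, 0.251]
orientation: [179.9, -0.0, -83.3]
force: [0.3, -0.4, -1.1]
opening: 0.0546
gripper_force: 30.0
```

```bash
python3 - <<'E'
from h import *
o=get_obs();print(o["force"],o["opening"],o["gripper_force"])
go(st(.072,.047,.131),-83.3)
E
```

```text
[ 0.32951326 -0.4203816  -1.05843074] 0.054577214733557755 29.999647736549377
clock 22.6 tilt [179.9  -0.  -83.3] pos [0.5307 0.1697 0.251 ] -> turnz 0.0 shift cm [-0.28 -0.02 12.  ]
```

Call:
play_rows(plan=[[-0.28,0,2,0,0,0],[0,0,2,0,0,0],[0,0,2,0,0,0],[0,0,2,0,0,0],[0,0,2,0,0,0],[0,0,1,0,0,0],[0,0,0.5,0,0,0],[0,0,0.3,0,0,0],[0,0,0,0,0,0],[0,0,0,0,0,0],[0,0,0,0,0,0]])

```text
clock: 23.53
tool_pos: [0.532, 0.1697, 0.1351]
orientation: [-179.9, 0.0, -83.3]
force: [0.3, 0.1, -1.3]
opening: 0.0546
gripper_force: 30.0
```

Call:
play_rows(plan=[[0,0,0.25,0,0,0],[0,0,0,0,0,0],[0,0,0,0,0,0]])

```text
clock: 23.78
tool_pos: [0.5315, 0.1694, 0.1318]
orientation: [-180.0, 0.0, -83.3]
force: [-0.7, 0.8, -1.7]
opening: 0.0546
gripper_force: 30.0
```

Call:
play_rows(plan=[[0,0,0.2,0,0,0],[0,0,0.15,0,0,0],[0,0,0,0,0,0],[0,0,0,0,0,0]])

```text
clock: 24.12
tool_pos: [0.5316, 0.1695, 0.1282]
orientation: [-180.0, 0.0, -83.3]
force: [-0.4, -0.3, 1.6]
opening: 0.0548
gripper_force: 30.0
```

```bash
python3 - <<'E'
from h import *
save("scene","p1",(190,100,320,205),5)
E
```

```text
(no output)
```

View pics/p1.png

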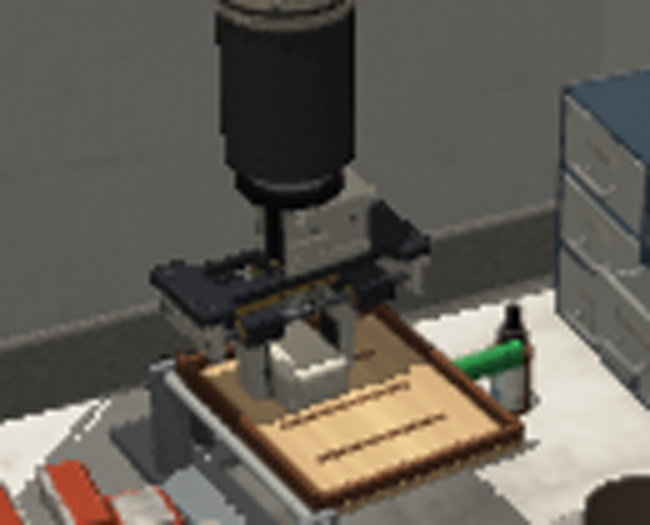

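Mould A is resting on the board at (310,370) with the contact force reversed. I'll release it.

Call:
play_rows(grip=7, plan=[[0,0,0,0,0,0],[0,0,0,0,0,0],[0,0,0,0,0,0],[0,0,-1,0,0,0],[0,0,-2,0,0,0],[0,0,-2,0,0,0],[0,0,-2,0,0,0],[0,0,-2,0,0,0],[0,0,-2,0,0,0],[0,0,-2,0,0,0],[0,0,0,0,0,5],[0,0,0,0,0,5],[0,0,0,0,0,5],[0,0,0,0,0,5],[0,0,0,0,0,4.7],[0,0,0,0,0,0]])

```text
clock: 25.5
tool_pos: [0.5315, 0.1694, 0.2588]
orientation: [-180.0, 0.0, -108.2]
force: [0.1, -0.5, 0.1]
opening: 0.0699
gripper_force: 0.0
```

```bash
python3 - <<'E'
from h import *
for c in("scene","top"):
  cam(c)
  for r in spot_point(c,"mould_1"):print(c,r["score"],np.round(r["position"],3))
print(st(.072,.047,.106));go((.443,-.4,.13),-108)
E
```

```text
scene 0.77 [ 0.473 -0.272 -0.002]
scene 0.71 [ 0.479 -0.397  0.002]
scene 0.66 [0.529 0.172 0.109]
scene 0.59 [ 0.353 -0.294 -0.001]
top 0.93 [ 0.473 -0.275 -0.   ]
top 0.93 [ 0.349 -0.29   0.005]
top 0.91 [0.532 0.171 0.107]
top 0.66 [ 0.48  -0.398  0.   ]
top 0.4 [ 0.439 -0.5    0.001]
[0.53052476 0.17257931 0.106     ]
clock 25.7 tilt [-180.     0.  -107.9] pos [0.5315 0.1694 0.2584] -> turnz 0.1 shift cm [56.89 -9.18 12.84]
```

B was knocked about 4 cm to (0.480,-0.398). I'll check its yaw.

```bash
python3 - <<'E'
from h import *
save("top","m2",(320,185,420,270),6)
go((.4795,-.3975,.13),-108)
E
```

```text
clock 25.8 tilt [-180.     0.  -107.9] pos [0.5315 0.1694 0.2583] -> turnz 0.1 shift cm [ 55.52 -12.58  12.83]
```

View pics/m2.png

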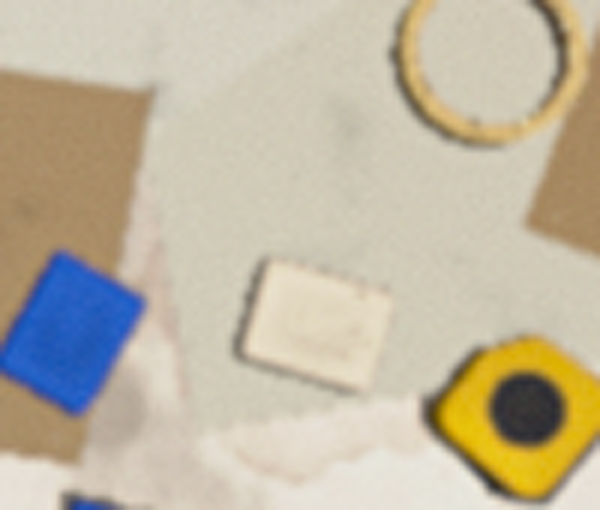

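Call:
play_rows(grip=8.7, plan=[[2,-0.63,0,0,0,0],[2.8,-0.65,0,0,0,0],[2.8,-0.65,0,0,0,0],[2.8,-0.65,0,0,0,0],[2.8,-0.65,0,0,0,0],[2.8,-0.65,0,0,0,0],[2.8,-0.65,0,0,0,0],[2.8,-0.65,0,0,0,0],[2.8,-0.65,0,0,0,0],[2.8,-0.65,0,0,0,0],[2.8,-0.65,0,0,0,0],[2.8,-0.65,0,0,0,0],[2.8,-0.65,0,0,0,0],[2.8,-0.65,0,0,0,0],[2.8,-0.65,0,0,0,0],[2.8,-0.65,0,0,0,0],[2.8,-0.65,0,0,0,0],[2.8,-0.65,0,0,0,0],[2.8,-0.65,0,0,0,0],[2.8,-0.6,0,0,0,0]])

```text
clock: 27.42
tool_pos: [0.4835, -0.397, 0.2581]
orientation: [180.0, -0.0, -107.9]
force: [1.1, -0.4, -0.4]
opening: 0.0868
gripper_force: 0.0
```

Call:
play_rows(plan=[[0,0,2,0,0,-2.4],[0,0,2,0,0,0],[0,0,2,0,0,0],[0,0,2,0,0,0],[0,0,2,0,0,0],[0,0,2,0,0,0],[0,0,0,0,0,0],[0,0,0,0,0,0],[0,0,0,0,0,0]])

```text
clock: 28.17
tool_pos: [0.4845, -0.3959, 0.1393]
orientation: [-179.9, -0.0, -105.6]
force: [-0.4, 0.3, -0.1]
opening: 0.0872
gripper_force: 0.0
```

```bash
python3 - <<'E'
from h import *
for c in("scene","top"):
  cam(c)
  for r in spot_point(c,"mould_1"):print(c,r["score"],np.round(r["position"],3))
go((.4795,-.3975,.0215),-105.5)
E
```

```text
scene 0.82 [ 0.352 -0.295 -0.002]
scene 0.75 [0.532 0.172 0.107]
scene 0.65 [ 0.474 -0.272 -0.001]
scene 0.61 [ 0.478 -0.397 -0.001]
top 0.91 [ 0.35  -0.288  0.002]
top 0.69 [ 0.479 -0.398  0.004]
top 0.66 [0.532 0.172 0.108]
top 0.49 [ 0.471 -0.271 -0.001]
clock 28.4 tilt [-179.9   -0.  -105.6] pos [ 0.4845 -0.3958  0.1395] -> turnz -0.1 shift cm [ 0.3   0.43 11.8 ]
```

Call:
play_rows(plan=[[0.3,0.45,1.5,0,0,0],[0,0,2.5,0,0,0],[0,0,2.5,0,0,0],[0,0,2,0,0,0],[0,0,1.5,0,0,0],[0,0,1.2,0,0,0],[0,0,0.6,0,0,0],[0,0,0,0,0,0],[0,0,0,0,0,0],[0,0,0,0,0,0]])

```text
clock: 29.2
tool_pos: [0.4793, -0.3974, 0.0209]
orientation: [-179.9, -0.0, -105.6]
force: [-0.6, -0.6, 0.4]
opening: 0.0873
gripper_force: 0.0
```

Call:
play_rows(grip=0, plan=[[0,0,0,0,0,0],[0,0,0,0,0,0],[0,0,0,0,0,0],[0,0,0,0,0,0],[0,0,0,0,0,0],[0,0,0,0,0,0],[0,0,0,0,0,0],[0,0,0,0,0,0]])

```text
clock: 29.87
tool_pos: [0.4787, -0.3972, 0.0201]
orientation: [-180.0, -0.0, -105.6]
force: [-1.2, -0.4, 0.7]
opening: 0.0546
gripper_force: 29.9
```

Call:
play_rows(plan=[[0,0,-1,0,0,0],[0,0,-2,0,0,0],[0,0,-2,0,0,0],[0,0,-2,0,0,0],[0,0,-2,0,0,0],[0,0,-2,0,0,0],[0,0,-2,0,0,0],[0,0,-2,0,0,0],[0,0,-2,0,0,-5],[0,0,-2,0,0,-5],[0,0,-2,0,0,-5],[0,0,-2,0,0,-5],[0,0,0,0,0,-2.2],[0,0,0,0,0,0],[0,0,0,0,0,0]])

```text
clock: 31.12
tool_pos: [0.4782, -0.3968, 0.25]
orientation: [180.0, 0.0, -83.5]
force: [-0.6, 0.1, -2.2]
opening: 0.0549
gripper_force: 29.9
```

```bash
python3 - <<'E'
from h import *
go(st(.072,-.047,.25),-83.3)
E
```

```text
clock 31.1 tilt [180.    0.  -83.5] pos [ 0.4782 -0.3968  0.25  ] -> turnz -0.2 shift cm [-46.54 -11.84   0.  ]
```

Call:
play_rows(plan=[[-2,-0.5,0,0,0,0],[-2.5,-0.65,0,0,0,0],[-2.5,-0.65,0,0,0,0],[-2.5,-0.65,0,0,0,0],[-2.5,-0.65,0,0,0,0],[-2.5,-0.65,0,0,0,0],[-2.5,-0.65,0,0,0,0],[-2.5,-0.65,0,0,0,0],[-2.5,-0.65,0,0,0,0],[-2.5,-0.65,0,0,0,0],[-2.5,-0.65,0,0,0,0],[-2.5,-0.65,0,0,0,0],[-2.5,-0.65,0,0,0,0],[-2.5,-0.65,0,0,0,0],[-2.5,-0.65,0,0,0,0],[-2.5,-0.65,0,0,0,0],[-2.5,-0.65,0,0,0,0],[-2.5,-0.65,0,0,0,0],[-2,-0.3,0,0,0,0],[0,0,0,0,0,0]])

```text
clock: 32.78
tool_pos: [0.5427, 0.0812, 0.2489]
orientation: [179.9, -0.0, -83.4]
force: [0.2, -1.1, -1.5]
opening: 0.0552
gripper_force: 29.9
```

```bash
python3 - <<'E'
from h import *
o=get_obs();print(o["opening"],o["gripper_force"])
go(st(.072,-.047,.1265),-83.3)
cam("scene")
for r in spot_point("scene","mould_1"):print(r["score"],np.round(r["position"],3))
E
```

```text
0.05515501967881747 29.877222776412964
clock 32.8 tilt [179.9  -0.  -83.4] pos [0.5427 0.0812 0.2489] -> turnz -0.1 shift cm [ 0.18  0.14 12.24]
0.86 [ 0.353 -0.293 -0.006]
0.8 [0.526 0.173 0.104]
0.7 [0.542 0.082 0.225]
0.69 [0.552 0.124 0.108]
```

Call:
play_rows(plan=[[0.18,0.14,2,0,0,0],[0,0,2,0,0,0],[0,0,2,0,0,0],[0,0,2,0,0,0],[0,0,1.8,0,0,0],[0,0,1,0,0,0],[0,0,0.7,0,0,0],[0,0,0.3,0,0,0],[0,0,0.1,0,0,0],[0,0,0,0,0,0],[0,0,0,0,0,0]])

```text
clock: 33.8
tool_pos: [0.5424, 0.0766, 0.132]
orientation: [-179.9, 0.0, -83.4]
force: [0.4, 0.2, -1.7]
opening: 0.0547
gripper_force: 29.9
```

Call:
play_rows(plan=[[0,0,0.1,0,0,0],[0,0,0.05,0,0,0],[0,0,0,0,0,0],[0,0,0,0,0,0]])

```text
clock: 34.13
tool_pos: [0.5419, 0.0765, 0.1297]
orientation: [-180.0, 0.0, -83.4]
force: [0.6, -0.0, -2.1]
opening: 0.0543
gripper_force: 29.9
```

Call:
play_rows(plan=[[0,0,0.2,0,0,0],[0,0,0.15,0,0,0],[0,0,0,0,0,0],[0,0,0,0,0,0]])

```text
clock: 34.47
tool_pos: [0.5419, 0.0764, 0.1261]
orientation: [-180.0, -0.0, -83.4]
force: [-0.1, 0.3, -1.2]
opening: 0.055
gripper_force: 29.9
```

Call:
play_rows(grip=7, plan=[[0,0,0,0,0,0],[0,0,0,0,0,0],[0,0,0,0,0,0],[0,0,-1,0,0,0],[0,0,-2,0,0,0],[0,0,-2,0,0,0],[0,0,-2,0,0,0],[0,0,-2,0,0,0],[0,0,-2,0,0,0],[0,0,-2,0,0,0],[0,0,-2,0,0,-6.5],[0,0,-2,0,0,-6.5],[0,0,0,0,0,-6.5],[0,0,0,0,0,-6.5],[0,0,0,0,0,-6.5],[0,0,0,0,0,-6.5],[0,0,0,0,0,-6.5],[0,0,0,0,0,-6.5],[0,0,0,0,0,-6.5],[0,0,0,0,0,-6.5]])

```text
clock: 36.13
tool_pos: [0.5418, 0.0763, 0.297]
orientation: [-180.0, -0.0, -18.1]
force: [0.7, -0.0, -0.3]
opening: 0.0703
gripper_force: 0.0
```

Call:
play_rows(grip=5, plan=[[0,0,0,0,0,-6.5],[0,0,0,0,0,-6.5],[0,0,0,0,0,-6.5],[0,0,0,0,0,-5.6],[0,0,0,0,0,0]])

```text
clock: 36.55
tool_pos: [0.5418, 0.0763, 0.2969]
orientation: [-180.0, -0.0, 6.9]
force: [0.8, 0.6, -0.8]
opening: 0.0507
gripper_force: 0.0
```

```bash
python3 - <<'E'
from h import *
go(st(.215,0,.22),6.7)
save("scene","p2",(200,120,320,210),6)
for c in("scene","top"):
  cam(c)
  for n in("mould_1","grip"):
    for r in spot_point(c,n)[:5]:print(c,n,r["score"],np.round(r["position"],3))
E
```

```text
clock 36.5 tilt [-180.    -0.     6.9] pos [0.5418 0.0763 0.2969] -> turnz 0.2 shift cm [14.31 -4.99  7.69]
scene mould_1 0.79 [0.544 0.076 0.106]
scene mould_1 0.77 [ 0.471 -0.27  -0.002]
scene mould_1 0.66 [0.53 0.17 0.11]
scene grip 0.72 [0.675 0.142 0.1  ]
top mould_1 0.84 [ 0.351 -0.289  0.004]
top mould_1 0.75 [ 0.47  -0.274  0.001]
top mould_1 0.72 [0.546 0.075 0.106]
top mould_1 0.51 [0.532 0.168 0.106]
```

View pics/p2.png

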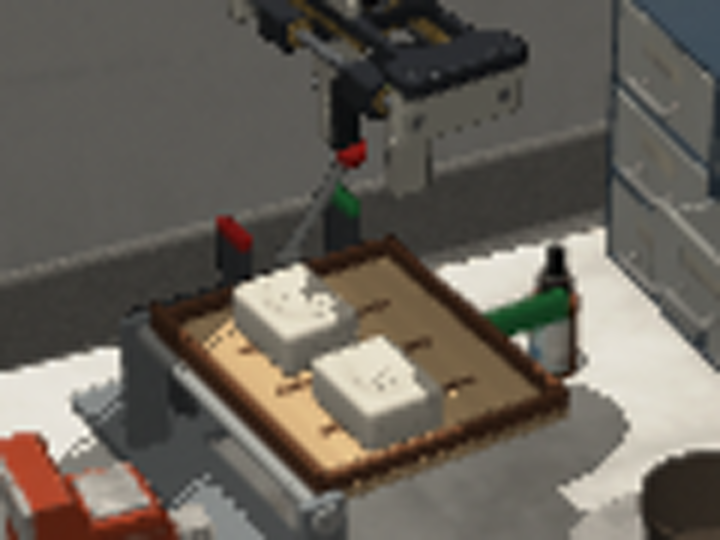

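p2 shows both moulds flat on the board at (295,315) and (375,390), and the lever at the green post. On to the paddle.

Call:
play_rows(plan=[[2,-0.7,0,0,0,0],[2,-0.7,0,0,0,0],[2,-0.7,0,0,0,0],[2,-0.7,0,0,0,0],[2,-0.7,0,0,0,0],[2,-0.7,0,0,0,0],[2.3,-0.8,0,0,0,0],[0,0,2,0,0,0],[0,0,2.5,0,0,0],[0,0,2.5,0,0,0],[0,0,2.5,0,0,0],[0,0,2.5,0,0,0],[0,0,2.5,0,0,0],[0,0,1,0,0,0],[0,0,0,0,0,0],[0,0,0,0,0,0],[0,0,0,0,0,0]])

```text
clock: 38.32
tool_pos: [0.6791, 0.1431, 0.1429]
orientation: [-180.0, -0.1, 6.7]
force: [0.3, 0.6, 0.4]
opening: 0.0499
gripper_force: 0.0
```

```bash
python3 - <<'E'
from h import *
go(st(.215,0,.1),6.7)
E
```

```text
clock 38.3 tilt [-1.8e+02 -1.0e-01  6.7e+00] pos [0.6791 0.1431 0.1429] -> turnz 0.0 shift cm [-0.11  0.04  4.29]
```

Call:
play_rows(plan=[[-0.1,0,1.5,0,0,0],[0,0,1.5,0,0,0],[0,0,1.1,0,0,0],[0,0,0.2,0,0,0],[0,0,0,0,0,0],[0,0,0,0,0,0]])

```text
clock: 38.82
tool_pos: [0.6777, 0.1428, 0.0992]
orientation: [-180.0, -0.1, 6.7]
force: [0.3, 0.0, -0.1]
opening: 0.0503
gripper_force: 0.0
```

Call:
play_rows(grip=0, plan=[[0,0,0,0,0,0],[0,0,0,0,0,0],[0,0,0,0,0,0],[0,0,0,0,0,0],[0,0,0,0,0,0],[0,0,0,0,0,0],[0,0,0,0,0,0]])

```text
clock: 39.4
tool_pos: [0.6774, 0.1394, 0.0983]
orientation: [179.8, 0.1, 6.7]
force: [3.8, -14.0, 0.2]
opening: 0.0141
gripper_force: 29.9
```

```bash
cat >> h.py <<'E'
def theta():
    p=get_obs()["tool_pos"];q=R.from_euler("z",-PSI,degrees=True).apply(p-O)-[0,0,.1];print("theta",np.arctan2(q[2],q[0]),"r",np.hypot(q[0],q[2]),"y",q[1])
E
python3 - <<'E'
from h import *
go(st(.215,0,.1),6.7);theta()
t=np.linspace(0,.7,20)
t=np.linspace(0,.7,24);print(np.round(np.c_[21.5*np.diff(np.cos(t)),-21.5*np.diff(np.sin(t))],2).tolist())
E
```

```text
clock 39.4 tilt [1.798e+02 1.000e-01 6.700e+00] pos [0.6774 0.1394 0.0983] -> turnz -0.0 shift cm [ 0.1  -0.31 -0.17]
theta -0.008072193037872082 r 0.2140333611747595 y -0.0030952557104882527
[[-0.01, -0.65], [-0.03, -0.65], [-0.05, -0.65], [-0.07, -0.65], [-0.09, -0.65], [-0.11, -0.65], [-0.13, -0.64], [-0.15, -0.64], [-0.17, -0.63], [-0.19, -0.63], [-0.21, -0.62], [-0.22, -0.61], [-0.24, -0.61], [-0.26, -0.6], [-0.28, -0.59], [-0.3, -0.58], [-0.31, -0.57], [-0.33, -0.56], [-0.35, -0.55], [-0.37, -0.54], [-0.38, -0.53], [-0.4, -0.52], [-0.41, -0.51]]
```

Call:
play_rows(plan=[[0,0.3,-0.15,0,0,0],[-0.01,0,-0.65,0,0,0],[-0.03,0,-0.65,0,0,0],[-0.05,0,-0.65,0,0,0],[-0.07,0,-0.65,0,0,0],[-0.09,0,-0.65,0,0,0],[-0.11,0,-0.65,0,0,0],[-0.13,0,-0.64,0,0,0],[-0.15,0,-0.64,0,0,0],[-0.17,0,-0.63,0,0,0],[-0.19,0,-0.63,0,0,0],[-0.21,0,-0.62,0,0,0],[-0.22,0,-0.61,0,0,0],[-0.24,0,-0.61,0,0,0],[-0.26,0,-0.6,0,0,0],[-0.28,0,-0.59,0,0,0],[-0.3,0,-0.58,0,0,0],[0,0,0,0,0,0],[0,0,0,0,0,0]])

```text
clock: 40.98
tool_pos: [0.6517, 0.1369, 0.2005]
orientation: [-180.0, 0.0, 6.7]
force: [-4.0, -3.2, -5.5]
opening: 0.0141
gripper_force: 30.0
```

```bash
python3 - <<'E'
from h import *
theta();print(get_obs()["force"],get_obs()["opening"])
E
```

```text
theta 0.49059613064662205 r 0.2133132055391346 y -0.0026146905339874743
[-3.98586022 -3.20224699 -5.53078823] 0.014070815808545153
```

Call:
play_rows(plan=[[-0.31,0,-0.57,0,0,0],[-0.33,0,-0.56,0,0,0],[-0.35,0,-0.55,0,0,0],[-0.37,0,-0.54,0,0,0],[-0.38,0,-0.53,0,0,0],[-0.4,0,-0.52,0,0,0],[-0.41,0,-0.51,0,0,0],[0,0,0,0,0,0],[0,0,0,0,0,0]])

```text
clock: 41.73
tool_pos: [0.6264, 0.1344, 0.2385]
orientation: [-179.9, -0.0, 6.7]
force: [-3.5, 3.2, -7.0]
opening: 0.0145
gripper_force: 30.0
```

```bash
python3 - <<'E'
from h import *
theta();print(get_obs()["force"],get_obs()["opening"])
cam("scene");print(spot_point("scene","grip"))
for r in spot_point("scene","mould_1"):print(r["score"],np.round(R.from_euler("z",-PSI,degrees=True).apply(np.array(r["position"])-O),3))
E
```

```text
theta 0.7049663907382058 r 0.21375208302308363 y -0.0020586975551918937
[-3.46480389  3.18030728 -6.97302304] 0.014476898636637476
[{'position': [0.6225, 0.1358, 0.2376], 'score': 0.75}]
0.78 [ 0.021 -0.046  0.127]
0.78 [-0.035 -0.389 -0.002]
0.65 [-0.16  -0.395 -0.003]
0.58 [0.018 0.047 0.13 ]
```

Call:
play_rows(plan=[[0.29,0,0.36,0,0,0],[0.28,0,0.36,0,0,0],[0.27,0,0.36,0,0,0],[0.27,0,0.36,0,0,0],[0.13,0,0.18,0,0,0],[0.13,0,0.18,0,0,0],[0,0,0,0,0,0],[0,0,0,0,0,0]])

```text
clock: 42.55
tool_pos: [0.6404, 0.1357, 0.2207]
orientation: [-180.0, -0.0, 6.7]
force: [-6.0, 2.8, -1.8]
opening: 0.0139
gripper_force: 30.0
```

```bash
python3 - <<'E'
from h import *
theta();print(get_obs()["force"],get_obs()["opening"])
E
```

```text
theta 0.5990017491652317 r 0.2141214571820727 y -0.0024517445595352906
[-6.03473701  2.7913227  -1.8059995 ] 0.013851693253613078
```

Call:
play_rows(plan=[[0.1,0,0.15,0,0,0],[0.05,0,0.1,0,0,0],[0,0,0,0,0,0],[0,0,0,0,0,0]])

```text
clock: 42.88
tool_pos: [0.6418, 0.1358, 0.2188]
orientation: [-180.0, -0.0, 6.7]
force: [-7.4, 2.1, 0.8]
opening: 0.0139
gripper_force: 30.0
```

```bash
python3 - <<'E'
from h import *
theta();print(get_obs()["force"],get_obs()["opening"])
E
```

```text
theta 0.5878266849050724 r 0.2141565164356764 y -0.002505646601195221
[-7.40340043  2.11666651  0.82007497] 0.013861887754349558
```

Call:
play_rows(plan=[[0,0,0.2,0,0,0],[0,0,0,0,0,0],[0,0,0,0,0,0]])

```text
clock: 43.13
tool_pos: [0.6425, 0.1359, 0.2177]
orientation: [-180.0, -0.1, 6.7]
force: [-6.8, 2.0, 2.0]
opening: 0.0138
gripper_force: 30.0
```

Call:
play_rows(plan=[[0.1,0,0.2,0,0,0],[0,0,0,0,0,0],[0,0,0,0,0,0]])

```text
clock: 43.38
tool_pos: [0.6436, 0.136, 0.2161]
orientation: [-180.0, -0.2, 6.7]
force: [-7.5, 2.4, 5.1]
opening: 0.0137
gripper_force: 30.0
```

```bash
python3 - <<'E'
from h import *
theta()
for c in("scene","top"):
  cam(c)
  for r in spot_point(c,"grip")[:1]:
    q=R.from_euler("z",-PSI,degrees=True).apply(np.array(r["position"])-O);print(q,np.arctan2(q[2]-.1,q[0]))
E
```

```text
theta 0.5729581009384966 r 0.21423211906740805 y -0.0025557093242865093
[ 0.177885   -0.00025572  0.2144    ] 0.5715178681379751
[0.18033234 0.0025781  0.2153    ] 0.5688697130258413
```

Call:
play_rows(grip=5, plan=[[0,0,-0.2,0,0,0],[0,0,0,0,0,0],[0,0,0,0,0,0],[0,0,0,0,0,0],[0,0,-1.5,0,0,0],[0,0,-2,0,0,0],[0,0,-2,0,0,0],[0,0,-2,0,0,0],[0,0,-1,0,0,0],[0,0,0,0,0,0]])

```text
clock: 44.42
tool_pos: [0.6445, 0.1358, 0.3034]
orientation: [-180.0, -0.3, 6.7]
force: [-0.3, 0.9, 0.7]
opening: 0.05
gripper_force: 0.0
```

```bash
python3 - <<'E'
from h import *
for c in("scene","top"):
  cam(c)
  for r in spot_point(c,"grip")[:1]:
    q=R.from_euler("z",-PSI,degrees=True).apply(np.array(r["position"])-O);print(q,np.arctan2(q[2]-.1,q[0]))
save("scene","n1",(200,120,320,210),6)
go(st(.1874,.168,.147)+[0,0,.12],-83.3)
E
```

```text
[ 0.17524472 -0.00216069  0.2188    ] 0.595745535560524
[ 0.17880817 -0.00096829  0.2172    ] 0.5801976857100358
clock 44.7 tilt [1.8e+02 1.0e-01 6.7e+00] pos [0.6427 0.1355 0.2988] -> turnz 90.0 shift cm [-17.09  -0.83   3.18]
```

View pics/n1.png

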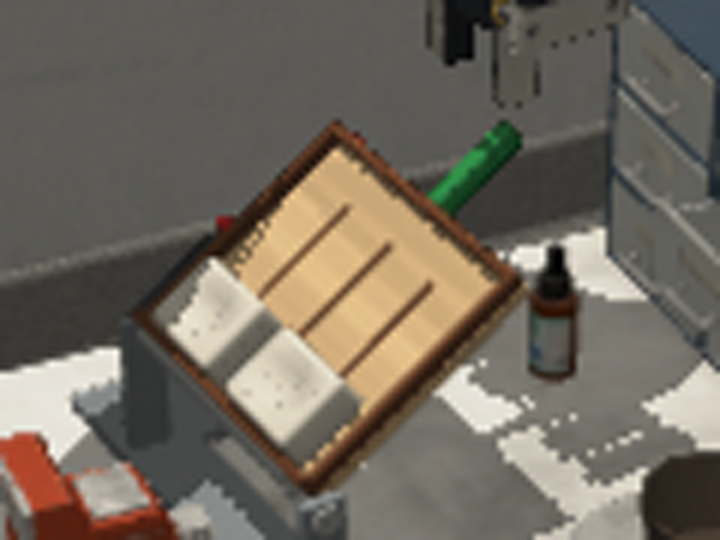

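n1 shows the board at ≈0.59 (third notch) with both moulds flat against the hinge rim at (222,315) and (290,385). Now the lever.

Call:
play_rows(plan=[[0,-2,0,0,0,0],[0,-2,0,0,0,0],[0,-2,0,0,0,0],[0,-2,0,0,0,0],[0,-2,0,0,0,0],[0,-2,0,0,0,0],[0,-2,0,0,0,0],[0,-2,0,0,0,0],[0,-1,0,0,0,0],[0,0,0,0,0,6.5],[0,0,0,0,0,6.5],[0,0,0,0,0,6.5],[0,0,0,0,0,6.5],[0,0,0,0,0,6.5],[0,0,0,0,0,6.5],[0,0,0,0,0,6.5],[0,0,0,0,0,6.5],[0,0,0,0,0,6.5],[0,0,0,0,0,6.5]])

```text
clock: 46.25
tool_pos: [0.6233, 0.304, 0.2995]
orientation: [179.9, -0.0, -58.6]
force: [-0.6, 0.5, -0.1]
opening: 0.0499
gripper_force: 0.0
```

Call:
play_rows(plan=[[0,0,0,0,0,6.5],[0,0,0,0,0,6.5],[0,0,0,0,0,6.5],[0,0,0,0,0,5.5],[0,0,0,0,0,0],[0,0,0,0,0,0]])

```text
clock: 46.75
tool_pos: [0.6233, 0.3042, 0.2997]
orientation: [180.0, -0.0, -83.1]
force: [-0.1, -0.4, 0.0]
opening: 0.0501
gripper_force: 0.0
```

```bash
python3 - <<'E'
from h import *
go(st(.1874,.168,.147),-83.3)
for c in("scene","top"):
  cam(c)
  for r in spot_point(c,"knob")[:1]: print(r, st(.1874,.168,.147))
E
```

```text
clock 46.8 tilt [180.   -0.  -83.1] pos [0.6233 0.3042 0.2997] -> turnz 0.2 shift cm [-0.11 -0.79 15.27]
{'position': [0.6352, 0.3061, 0.1435], 'score': 0.54} [0.6310195  0.30621677 0.147     ]
```

Call:
play_rows(plan=[[0,-0.5,0,0,0,0],[-0.1,-0.35,0,0,0,0],[0,0,2.5,0,0,0],[0,0,2.5,0,0,0],[0,0,2.5,0,0,0],[0,0,2.5,0,0,0],[0,0,2,0,0,0],[0,0,1.5,0,0,0],[0,0,1.2,0,0,0],[0,0,0.5,0,0,0],[0,0,0,0,0,0],[0,0,0,0,0,0]])

```text
clock: 47.95
tool_pos: [0.6322, 0.3067, 0.149]
orientation: [-180.0, 0.0, -83.3]
force: [0.2, -0.4, 0.2]
opening: 0.05
gripper_force: 0.0
```

```bash
python3 - <<'E'
from h import *
go(st(.1874,.168,.147),-83.3);print(get_obs()["force"])
E
```

```text
clock 48.0 tilt [-180.     0.   -83.3] pos [0.6322 0.3067 0.149 ] -> turnz 0.0 shift cm [0.03 0.12 0.2 ]
[ 0.210824   -0.3799361   0.24031564]
```

Call:
play_rows(grip=3.2, plan=[[0,0,0.2,0,0,0],[0,0,0,0,0,0],[0,0,0,0,0,0],[0,0,0,0,0,0],[0,0.92,-0.61,0,0,0],[0,0.99,-0.48,0,0,0],[0,1.05,-0.35,0,0,0],[0,1.08,-0.21,0,0,0],[0,1.1,-0.07,0,0,0],[0,1.1,0.07,0,0,0],[0,1.08,0.21,0,0,0],[0,1.05,0.35,0,0,0],[0,0.99,0.48,0,0,0],[0,0.92,0.61,0,0,0],[0,0.2,0,0,0,0],[0,0,0,0,0,0],[0,0,0,0,0,0]])

```text
clock: 49.37
tool_pos: [0.531, 0.2949, 0.1493]
orientation: [-179.5, 0.1, -83.2]
force: [14.7, -3.2, 4.6]
opening: 0.0322
gripper_force: 7.1
```

Call:
play_rows(grip=5.5, plan=[[0,-0.2,0,0,0,0],[0,0,0,0,0,0],[0,0,-1,0,0,0],[0,0,-3,0,0,0],[0,0,-3,0,0,0],[0,0,-3,0,0,0],[0,0,-3,0,0,0],[-3,0,0,0,0,0],[-3,0,0,0,0,0],[-3,0,0,0,0,0],[0,0,0,0,0,0],[0,0,0,0,0,0]])

```text
clock: 50.37
tool_pos: [0.5174, 0.3848, 0.2758]
orientation: [179.9, -0.1, -83.2]
force: [0.6, -0.7, -0.8]
opening: 0.0551
gripper_force: 0.0
```

```bash
python3 - <<'E'
from h import *
S=lambda p:np.round(R.from_euler("z",-PSI,degrees=True).apply(np.array(p)-O),3)
for c in("scene","top"):
  cam(c)
  for n in("knob","grip","amber_bottle","measure","tape_ring","mould_1"):
    for r in spot_point(c,n)[:4]: print(c,n,r["score"],np.round(r["position"],3),S(r["position"]))
a=cv2.resize(snapshot("scene")["frame"][110:220,190:320],None,fx=5,fy=5,interpolation=cv2.INTER_CUBIC)
cv2.imwrite("pics/f1.png",a[:,:,::-1])
E
```

```text
scene knob 0.38 [0.53  0.294 0.151] [0.086 0.168 0.151]
scene grip 0.81 [0.639 0.138 0.221] [0.176 0.    0.221]
scene amber_bottle 0.68 [ 0.738  0.206 -0.001] [ 0.282  0.056 -0.001]
scene measure 0.92 [ 0.437 -0.504  0.004] [-0.1   -0.614  0.004]
scene tape_ring 0.67 [ 0.621 -0.493  0.   ] [ 0.084 -0.624  0.   ]
scene mould_1 0.88 [ 0.473 -0.27  -0.003] [-0.037 -0.386 -0.003]
scene mould_1 0.76 [0.486 0.166 0.126] [0.027 0.045 0.126]
scene mould_1 0.73 [0.494 0.076 0.126] [ 0.024 -0.045  0.126]
scene mould_1 0.71 [ 0.351 -0.295 -0.004] [-0.161 -0.396 -0.004]
top knob 0.71 [0.53  0.3   0.144] [0.087 0.173 0.144]
top knob 0.25 [ 0.441 -0.5   -0.001] [-0.096 -0.611 -0.001]
top grip 0.75 [0.644 0.137 0.218] [ 0.181 -0.001  0.218]
top amber_bottle 0.69 [ 0.733  0.208 -0.002] [ 0.277  0.058 -0.002]
top amber_bottle 0.39 [ 0.437 -0.497  0.003] [-0.099 -0.607  0.003]
top amber_bottle 0.27 [0.496 0.071 0.127] [ 0.026 -0.05   0.127]
top measure 0.96 [ 0.437 -0.498 -0.002] [-0.099 -0.608 -0.002]
top tape_ring 0.68 [ 0.621 -0.494  0.   ] [ 0.084 -0.626  0.   ]
top tape_ring 0.57 [0.53  0.129 0.155] [0.067 0.003 0.155]
top mould_1 0.78 [0.496 0.071 0.126] [ 0.025 -0.05   0.126]
top mould_1 0.64 [ 0.471 -0.274  0.   ] [-0.04  -0.389  0.   ]
top mould_1 0.62 [0.484 0.166 0.124] [0.025 0.045 0.124]
top mould_1 0.59 [ 0.348 -0.289  0.001] [-0.163 -0.39   0.001]
```

View pics/f1.png

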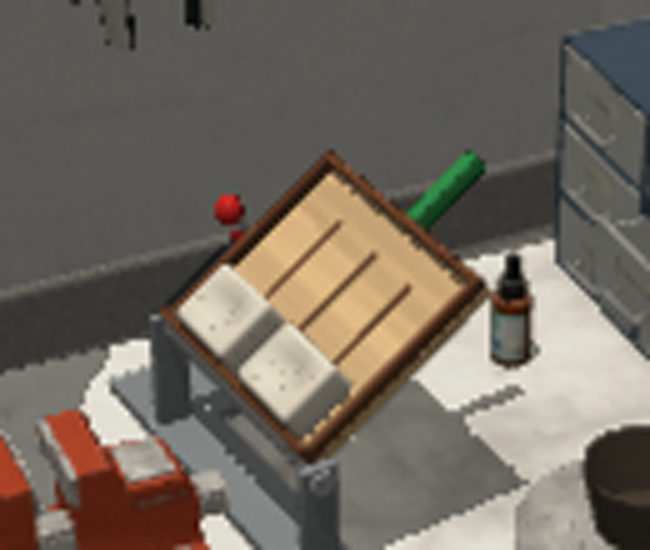

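f1 shows the knob at the red post (228,208), the board on notch 3 with both moulds inside the rim, and everything else undisturbed. Handing in.

```bash
python3 -c "
from plant import *
print(close_job())"
```

```text
the job is handed in; nothing more can be done
None
```

I handed in the job with both loose white moulds hollow side up on the board, side by side and not stacked, the board resting on its third notch (about 0.59 rad measured), and the lever back at the red post. The moulds slid down against the hinge rim as the board went up; the bottle, tape roll, tape measure and blue look-alikes were left where they were.

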